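# Wedge the rocking candelabrum level

### The job

The forged candelabrum leans and rocks because one foot, the one under the rose, is too short. Push the oak wedge, thin end first, straight in under that foot until the candelabrum stands level and firm with all its feet bearing: you feel the push stiffen as the last foot comes down. Stop there, or it will rock the other way, and leave the wedge in place. Drive it gently, do not handle or shove the candelabrum itself, and leave the other wares alone.

Things in the scene. Friction and masses are not known exactly. Their poses are not given: they have to be found in the camera images.
- candelabrum: Black forged-iron candelabrum, loose, 290 mm tall, 2.6 kg (10 % either way): stem, three candle sockets, four legs at right angles, each foot 115 mm from the stem. Side sockets: to 102 mm out along its +y and -y, 150 to 222 mm up. Origin: on the stem's axis at the level of the sound feet's soles; z up the stem, -x out towards the short foot. Leans 1.7 to 3.5 degrees that way at the start.
- foot_short: Short foot, under the rose: 14 mm round iron bar, flat for 16 mm, then turned up as a toe. 4 to 7 mm too short, how much is unknown. Rests on the counter at first. Origin: on the underside; the flat ends 6 mm farther out. x: straight out from the stem, z up. The toe's underside rises at 10, 20, 38 degrees over 8 mm each; its end is 35 mm out, 30 mm high. Fixed to the candelabrum.
- rose (a point): Centre of the rose, 60 mm from the stem over the short foot and 200 mm above the soles; it reaches at most 105 mm from the stem, 160 to 235 mm up. Moves with the candelabrum.
- foot_far: Sound foot opposite the short one, same shape; origin on its underside as meant; being hand-forged its sole is 0 to 1.3 mm higher, unseen, so only the push tells when it bears. Off the counter till then. From there the load on the wedge climbs from about 1 N to 12 N in about 3 mm of wedge travel (legs spring 0.02 mm per N); then a side foot has lifted and the candelabrum rocks again.
- foot_left: Sound foot on the candelabrum's +y side; origin on its underside, x out from the stem. Bears on the counter at the start.
- foot_right: Sound foot on the candelabrum's -y side; origin on its underside, x out from the stem. Bears on the counter at the start.
- wedge: Loose oak wedge, 110 x 32 mm, 40 g, flat underneath, lying to the left of the candelabrum; its top slopes evenly from 19 mm thick at the butt to 2 mm at the thin end (8.8 degrees). Origin: centre of the underside; +x points to the thin end, z up. Pushing it under the foot takes 2 to 7 N while the candelabrum still leans, later 1.2 to 1.7 times the load on it. It stays put when let go under load.
- wedge_tip (a point): Middle of the wedge's thin edge, on the underside.
- wedge_butt (a point): Centre of the wedge's butt face (32 mm wide, 19 mm high), 9 mm above its underside. A push of 8 to 10 N here, with the candelabrum level, leaves all four feet bearing well.
- slip: Bystander: flat oak slip, 100 x 32 x 8 mm, not tapered.
- mug: Bystander: yellow mug, 80 mm wide, 85 mm tall.
- hammer: Bystander: hammer, 310 mm long, lying on the right.
- horseshoe: Bystander: iron horseshoe, 125 mm, lying flat.
- chamberstick: Bystander: small iron candlestick on a 90 mm round pan, 75 mm tall.
- hook_rail: Bystander: iron rail with three hooks, 150 mm long.
- bracket: Bystander: iron shelf bracket, 120 mm long, 95 mm tall, at the left.
Mind the look-alikes: they are no part of the job. Of the things like the wedge, leave any that is black, purple or yellow; of the rest the smaller one is meant.

How it is judged:
By the outcome, as a careful person would: the job done as asked, in the order asked, and still so for the second after the job is handed in, with the robot touching nothing.
It also fails if it takes over 56 s, if anything falls off the work surface, if the arm or the gripper's body presses on something with over 40 N, if the wrist force passes 120 N, or if a joint passes its speed limit or range.

### The arm

A 7-joint arm with a two-finger parallel gripper is mounted at the origin on the work surface. World frame = base frame: x ahead of the robot, y to its left, z up, the work surface at z = 0. Lengths are in m, angles in rad, forces in N, time in s.
With the tool pointing down it reaches from about 0.4 to 0.85 m from the base axis. Payload 10.4 kg.
Tool frame: the origin (TCP) lies midway between the tips of the shut fingers; the grasp point (between the pads) lies 19 mm behind it; z points along the fingers, y is the line along which they close (so a half turn about z gives the same grasp; the last joint's range is limited). The gripper opens to 87 mm and grips with 3 to 60 N. Pads are 19 mm wide; open, the fingers measure 117 mm over their backs; the gripper's body (75 mm by 190 mm) begins 51 mm behind the grasp point.
Start: joints at [-1.218, 0.332, -0.065, 1.46, 0.022, 1.35, -0.088], TCP at [0.229, 0.581, 0.223] pointing down, gripper open.
Joint ranges: [-2.6, 2.6], [-0.5, 2.12], [-1.47, 1.34], [0.16, 2.42], [-1.27, 4.41], [0.06, 2.06], [-2.6, 2.6]. Speed limits (rad/s): [2.22, 2.22, 2.79, 2.79, 3.14, 3.14, 3.14].

### API

Orientations are given as a unit quaternion [x, y, z, w].
In Python, from bench import r gives the robot as it stands.
- The arm moves only by the tool arm_command, never from a script. Its arguments are lists of equal length, an entry for each row: "xyz": the shift along the world's x, y, z in m, a list of three; "rot": the turn, a rotation vector about the world's x, y, z in rad, a list of three. In form: {"xyz": [[tx, ty, tz], ...], "rot": [[ax, ay, az], ...]}. A call has 1 to 20 rows; each row is the pose to reach, as a shift and turn from the pose commanded when the call began; what a row does not reach only later rows make up. A row lasts 1/12 s, in which the tool goes at most 41.7 mm and 7.16 degrees, less where a joint would pass 70% of its speed; a pose out of reach is approached as far as the arm can. A call with a gripper value outside its range is refused whole. "grip" is the opening, from 0 (shut) to 1 (fully open), set as the call begins (left out, the last holds). The fingers move at their own pace and stop on an object; "squeeze" is the grip in N (left out, the last holds). Time passes only in rows, so rows that repeat a pose let the fingers close. It gives the time, the measured TCP pose, the force, the opening and the grip force at its end, in the units of the state.
- r.read_state(): the state, without advancing time (a new reading comes with each control period).
- r.camera(name): name is "scene" or "top" or "wrist"; returns the picture (384x512x3 uint8, red, green, blue); there is no depth.
- r.camera_model(name): a dict with "fx", "fy", "cx", "cy" (pixels), "T" (4x4, takes a point from camera to world coordinates). Camera axes: x right, y up, looking along -z (the intrinsics and any distortion apply to the point x, -y, -z); pixel columns grow to the right and rows downward; lengths in m; the calibration is good to about 2 mm. The wrist camera is an equidistant fisheye: a pixel r from the principal point sees the ray r / f radians off the axis. A picture is of the moment at which its call begins: read the wrist's pose just before it. camera_model takes no time and is no camera call; for the wrist camera it gives the pose at the moment of the call.
- r.close_job(): hands the job in; it is judged then, once.
Trained networks look in the newest picture that a camera, given by its name, has taken for a name from the list of things; names that differ only in an ending like _2 or _b are one class to them, and where a whole thing is asked for, a point or a joint stands for the part that bears it (a point fixed in the world has none). Each returns a list of dicts, best first, with "conf" (0 to 1); they miss things now and then, are a little off and sometimes report something else, mostly with a low value. They report only what shows in the picture. A call takes as long as a camera call. They do not tell look-alikes from the thing itself.
- r.look_for(label, camera): "at" ([x, y, z] in m, in the coordinates of the camera as it stood for that picture, good to about 4 mm: the middle of the surface that is visible of it).
- r.spot_point(label, camera): "at" ([x, y, z] in m, in the coordinates of the camera as it stood for that picture, good to about 4 mm: a listed point, or the origin of a listed thing).
The state is a dict: "time": time; "joint_positions": joint angles; "joint_vel": joint speeds; "joint_torque": joint torques, N m; "ee_pos": TCP position; "eef_rot": TCP orientation; "ft_force": force on the tool from outside, world axes, zero at the start; "torque": the same for the moment, N m; "width": finger opening in m; "grip_force": force on a finger pad.
Only numpy, scipy, OpenCV 4.12 (cv2) and the standard library are available. Lean on these libraries where they do the work, as an engineer would, in place of code of your own. Each camera call takes 0.05 s, during which the arm holds its last target. There are 200 camera calls.

## Working session

There is one attempt and no reset: what is moved stays moved. The work goes in short steps, Python scripts to look and compute and a tool call to move; the robot and the scene stay as the last step left them, time stands still between calls to the robot, and variables do not carry over. Pictures are saved under pics/ and viewed, at most 10 in all, crops included, and the job is handed in when it is done.

Besides the shell and the picture viewer there is one more tool, called after "Request:" by a JSON object that holds its "method" and its "body". arm_command: Moves the arm, as the interface text tells. Its arguments: {"type":"object","properties":{"xyz":{"type":"array"},"rot":{"type":"array"},"grip":{"type":"number"},"squeeze":{"type":"number"}},"required":["xyz","rot"]}

```bash
mkdir -p pics; cat > h.py <<'E'
import numpy as np, cv2
from bench import r
def snap(c,f=None):
    m=r.camera_model(c); im=r.camera(c)
    if f: cv2.imwrite('pics/'+f,im[:,:,::-1])
    return im,m
def world(m,p): T=np.array(m['T']); return T[:3,:3]@np.array(p)+T[:3,3]
def pix(m,w):
    T=np.array(m['T']); p=T[:3,:3].T@(np.array(w)-T[:3,3]); return [m['cx']+m['fx']*p[0]/-p[2], m['cy']-m['fy']*p[1]/-p[2]]
def ray(m,u,v,z=0):
    T=np.array(m['T']); d=T[:3,:3]@np.array([(u-m['cx'])/m['fx'],-(v-m['cy'])/m['fy'],-1]); o=T[:3,3]; return o+d*(z-o[2])/d[2]
E
python3 - <<'E'
from h import *
np.set_printoptions(precision=3,suppress=True)
out=[]
for c in ('scene','top'):
    im,m=snap(c,c+'1.png'); out.append(im)
    for l in ('wedge','wedge_tip','wedge_butt','foot_short','foot_far','foot_left','foot_right','rose','candelabrum','slip'):
        for d in r.spot_point(l,c)[:4]:
            if d['conf']>.2:
                w=world(m,d['at']); print(c,l,round(d['conf'],2),w,np.round(pix(m,w)))
s=r.read_state(); print(s['time'],s['ee_pos'],s['eef_rot'],s['ft_force'])
E
```

```text
scene wedge 0.88 [0.667 0.26  0.002] [295. 284.]
scene wedge 0.77 [0.283 0.276 0.001] [350. 221.]
scene wedge 0.74 [ 0.625  0.008 -0.001] [241. 244.]
scene wedge 0.72 [0.459 0.263 0.   ] [326. 247.]
scene wedge_tip 0.65 [0.27  0.129 0.   ] [318. 205.]
scene wedge_tip 0.54 [ 0.398 -0.014 -0.001] [271. 209.]
scene wedge_tip 0.53 [0.711 0.224 0.003] [279. 287.]
scene wedge_tip 0.49 [ 0.247  0.246 -0.002] [347. 214.]
scene wedge_butt 0.87 [ 0.537 -0.013  0.012] [250. 225.]
scene wedge_butt 0.83 [0.414 0.114 0.016] [296. 220.]
scene wedge_butt 0.66 [0.631 0.303 0.007] [313. 282.]
scene wedge_butt 0.62 [0.413 0.297 0.012] [341. 241.]
scene foot_short 0.4 [0.626 0.007 0.001] [241. 244.]
scene foot_far 0.38 [ 0.674 -0.22   0.005] [185. 225.]
scene foot_left 0.37 [ 0.762 -0.087 -0.004] [196. 256.]
scene foot_right 0.44 [ 0.625  0.401 -0.   ] [341. 297.]
scene foot_right 0.42 [ 0.535 -0.126 -0.   ] [227. 216.]
scene rose 0.6 [ 0.632 -0.037  0.195] [228. 198.]
scene candelabrum 0.6 [ 0.649 -0.107 -0.002] [212. 235.]
scene slip 0.87 [ 0.625  0.405 -0.001] [342. 298.]
top wedge 0.73 [ 0.344  0.12
[... 387 characters left out ...]
e_butt 0.87 [0.415 0.112 0.012] [211. 240.]
top wedge_butt 0.83 [0.416 0.302 0.007] [155. 239.]
top wedge_butt 0.7 [0.635 0.304 0.013] [156. 175.]
top wedge_butt 0.69 [ 0.54  -0.013  0.014] [249. 203.]
top foot_short 0.63 [ 0.429 -0.533 -0.004] [400. 236.]
top foot_short 0.62 [ 0.626  0.009 -0.001] [243. 178.]
top foot_far 0.45 [ 0.673 -0.214  0.007] [307. 165.]
top foot_left 0.49 [ 0.642 -0.429 -0.004] [369. 175.]
top foot_right 0.58 [ 0.539 -0.127  0.   ] [282. 204.]
top rose 0.66 [ 0.638 -0.035  0.194] [256. 164.]
top candelabrum 0.95 [ 0.65  -0.105 -0.002] [276. 172.]
top slip 0.52 [ 0.625  0.403 -0.001] [129. 178.]
1.1 [0.229 0.581 0.223] [0.187 0.982 0.    0.   ] [ 0.484 -0.383 -0.29 ]
```

```bash
python3 - <<'E'
import cv2
a=cv2.imread('pics/top1.png')[120:320,110:330]; a=cv2.resize(a,None,fx=2.9,fy=2.9,interpolation=cv2.INTER_CUBIC); cv2.imwrite('pics/tc.png',a)
a=cv2.imread('pics/scene1.png')[110:320,150:400]; a=cv2.resize(a,None,fx=2.8,fy=2.8,interpolation=cv2.INTER_CUBIC); cv2.imwrite('pics/sc.png',a)
E
```

```text
(no output)
```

View pics/tc.png

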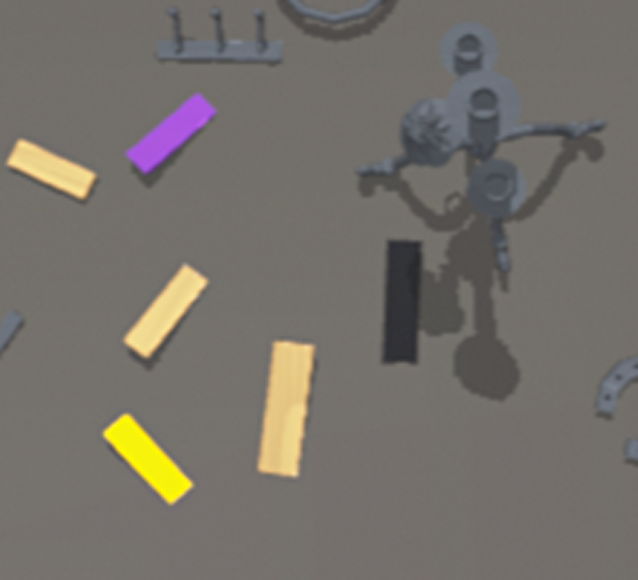

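View pics/sc.png

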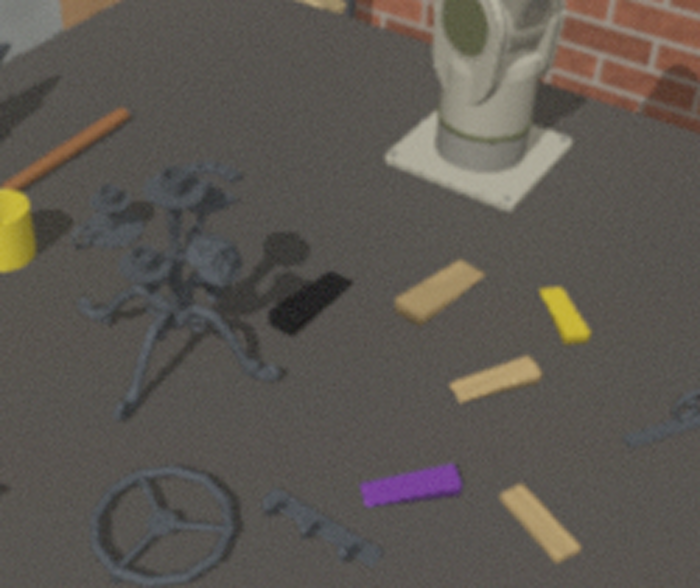

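View pics/top1.png

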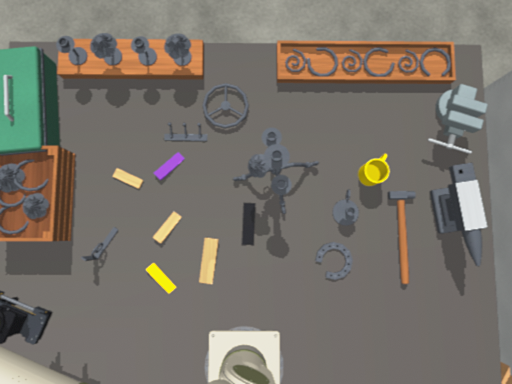

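The oak look-alikes in the top view are a larger wedge at (209,260), a smaller one at (168,226), and the slip at (129,178). The slip isn't tapered and the networks place it at the far left. The smaller wedge at (168,226) fits: it isn't black, purple or yellow, and it measures about 112 mm from butt to tip. Its butt is at lower left and its thin end at upper right. The enlarged crop confirms this. I'll move above it and look with the wrist camera.

Request:
{"method": "arm_command", "body": {"xyz": [[0.03, -0.03, 0], [0.05, -0.06, 0], [0.07, -0.09, 0], [0.09, -0.12, 0], [0.11, -0.15, 0], [0.13, -0.18, 0], [0.15, -0.21, -0.01], [0.17, -0.24, -0.02], [0.19, -0.27, -0.04], [0.202, -0.294, -0.05], [0.202, -0.294, -0.06], [0.202, -0.294, -0.06], [0.202, -0.294, -0.06], [0.202, -0.294, -0.06]], "rot": [[0, 0, -0.1], [0, 0, -0.2], [0, 0, -0.276], [0, 0, -0.276], [0, 0, -0.276], [0, 0, -0.276], [0, 0, -0.276], [0, 0, -0.276], [0, 0, -0.276], [0, 0, -0.276], [0, 0, -0.276], [0, 0, -0.276], [0, 0, -0.276], [0, 0, -0.276]], "grip": 0.7}}

```text
time: 2.27
ee_pos: [0.4309, 0.2889, 0.1633]
eef_rot: [0.319, 0.948, 0.001, 0.0]
ft_force: [0.5, 0.6, 0.4]
width: 0.0613
grip_force: 0.0
```

```bash
python3 - <<'E'
from h import *
np.set_printoptions(precision=4,suppress=True)
s=r.read_state(); print(s['time'],s['ee_pos'],s['eef_rot'],s['ft_force'])
im,m=snap('wrist','w1.png'); print(m)
for l in ('wedge','wedge_tip','wedge_butt','foot_short','rose','candelabrum'):
    for d in r.spot_point(l,'wrist')[:4]:
        if d['conf']>.2: print(l,round(d['conf'],2),world(m,d['at']))
E
```

```text
2.2667 [0.4309 0.2889 0.1633] [0.3192 0.9477 0.0005 0.0001] [0.5459 0.5645 0.4005]
{'fx': 297.3186396354542, 'fy': 297.3186396354542, 'cx': 253.05719745151066, 'cy': 191.50258520217687, 'T': array([[ 0.6046, -0.7673, -0.2139,  0.3731],
       [ 0.7965,  0.5826,  0.1615,  0.3331],
       [ 0.0007, -0.268 ,  0.9634,  0.3255],
       [ 0.    ,  0.    ,  0.    ,  1.    ]])}
wedge 0.85 [ 0.2881  0.2797 -0.0013]
wedge 0.7 [ 0.343   0.1254 -0.0011]
wedge 0.61 [0.4599 0.2595 0.0014]
wedge_tip 0.92 [ 0.5008  0.2288 -0.0011]
wedge_tip 0.88 [ 0.2515  0.24   -0.001 ]
wedge_butt 0.96 [0.4111 0.2999 0.0126]
wedge_butt 0.92 [0.3289 0.316  0.0071]
```

View pics/w1.png

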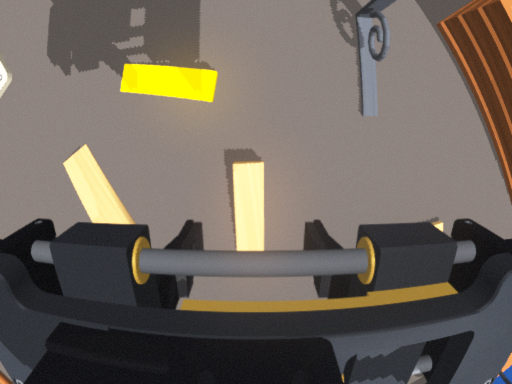

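The wrist view shows the wedge between the fingers at columns 233–264. Its thick butt with a shadow behind it is at row 162, and it lines up with the tool. I'll descend and grasp.

Request:
{"method": "arm_command", "body": {"xyz": [[-0.003, 0, -0.03], [-0.003, 0, -0.06], [-0.003, 0, -0.09], [-0.003, 0, -0.12], [-0.003, 0, -0.14], [-0.003, 0, -0.15], [-0.003, 0, -0.157], [-0.003, 0, -0.159], [-0.003, 0, -0.159]], "rot": [[0, 0, -0.01], [0, 0, -0.01], [0, 0, -0.01], [0, 0, -0.01], [0, 0, -0.01], [0, 0, -0.01], [0, 0, -0.01], [0, 0, -0.01], [0, 0, -0.01]]}}

```text
time: 3.37
ee_pos: [0.4288, 0.2878, 0.0041]
eef_rot: [0.325, 0.946, 0.0, 0.0]
ft_force: [0.4, -0.6, 0.4]
width: 0.0614
grip_force: 0.0
```

Request:
{"method": "arm_command", "body": {"xyz": [[0, 0, 0], [0, 0, 0], [0, 0, 0], [0, 0, 0], [0, 0, 0], [0, 0, 0], [0, 0, 0], [0, 0, 0]], "rot": [[0, 0, 0], [0, 0, 0], [0, 0, 0], [0, 0, 0], [0, 0, 0], [0, 0, 0], [0, 0, 0], [0, 0, 0]], "grip": 0, "squeeze": 20}}

```text
time: 4.03
ee_pos: [0.4285, 0.2875, 0.0038]
eef_rot: [0.325, 0.946, 0.0, 0.0]
ft_force: [-1.7, -0.6, 4.1]
width: 0.0315
grip_force: 20.0
```

Request:
{"method": "arm_command", "body": {"xyz": [[0, 0, 0.01], [0, 0, 0.03], [0, 0, 0.06], [0, 0, 0.06]], "rot": [[0, 0, 0], [0, 0, 0], [0, 0, 0], [0, 0, 0]]}}

```text
time: 4.37
ee_pos: [0.4308, 0.2891, 0.0688]
eef_rot: [0.325, 0.946, 0.003, 0.002]
ft_force: [1.0, 0.5, -0.4]
width: 0.0319
grip_force: 20.0
```

```bash
python3 - <<'E'
from h import *
np.set_printoptions(precision=4,suppress=True)
s=r.read_state(); print(s['time'],s['ee_pos'],s['eef_rot'],s['ft_force'],s['width'])
for c in ('scene','top','wrist'):
    im,m=snap(c)
    for l in ('wedge_tip','wedge_butt','foot_short','candelabrum','rose','foot_far','foot_left','foot_right'):
        for d in r.spot_point(l,c)[:5]:
            w=world(m,d['at'])
            if d['conf']>.3 and (l[0]!='w' or (w[2]>.03)): print(c,l,round(d['conf'],2),w)
E
```

```text
4.3667 [0.4308 0.2891 0.0688] [0.3251 0.9457 0.003  0.0017] [ 1.0327  0.526  -0.3557] 0.0319165023072857
scene wedge_tip 0.76 [0.4985 0.2284 0.0656]
scene wedge_butt 0.61 [0.4187 0.3021 0.0778]
scene foot_short 0.63 [ 0.6265  0.0037 -0.0001]
scene candelabrum 0.68 [ 0.6727 -0.2231  0.0049]
scene candelabrum 0.66 [ 0.651  -0.1076 -0.0016]
scene rose 0.89 [ 0.6308 -0.0367  0.195 ]
scene foot_far 0.36 [ 0.6771 -0.2224  0.0053]
scene foot_left 0.47 [ 0.7623 -0.0873 -0.0035]
scene foot_right 0.44 [0.7685 0.2114 0.    ]
scene foot_right 0.44 [ 0.3991  0.4729 -0.0002]
top wedge_tip 0.77 [0.5017 0.2273 0.0576]
top wedge_butt 0.75 [0.4182 0.305  0.0662]
top foot_short 0.49 [ 0.6776 -0.214   0.0077]
top foot_short 0.4 [0.6237 0.0093 0.0002]
top candelabrum 0.8 [ 0.652  -0.1057 -0.0037]
top rose 0.57 [ 0.6399 -0.0359  0.1935]
top foot_right 0.56 [ 0.5369 -0.1242 -0.0023]
wrist wedge_butt 0.69 [0.4154 0.3019 0.0725]
```

The wedge is held. Fitting all the points gives the stem at (0.6505, -0.106) and the short foot's outward bearing at about 102°. I'll turn the wedge by -40° and set it in line, short of the toe.

Request:
{"method": "arm_command", "body": {"xyz": [[0.02, -0.015, 0], [0.04, -0.03, 0], [0.06, -0.05, 0], [0.08, -0.07, 0], [0.1, -0.09, 0], [0.12, -0.11, 0], [0.14, -0.125, 0], [0.16, -0.135, 0], [0.168, -0.14, 0], [0.168, -0.14, 0], [0.168, -0.14, -0.02], [0.168, -0.14, -0.04], [0.168, -0.14, -0.052], [0.168, -0.14, -0.057], [0.168, -0.14, -0.057], [0.168, -0.14, -0.057]], "rot": [[0, 0, -0.09], [0, 0, -0.18], [0, 0, -0.27], [0, 0, -0.36], [0, 0, -0.45], [0, 0, -0.54], [0, 0, -0.63], [0, 0, -0.699], [0, 0, -0.699], [0, 0, -0.699], [0, 0, -0.699], [0, 0, -0.699], [0, 0, -0.699], [0, 0, -0.699], [0, 0, -0.699], [0, 0, -0.699]]}}

```text
time: 7.05
ee_pos: [0.5963, 0.1479, 0.0072]
eef_rot: [0.629, 0.778, 0.0, 0.0]
ft_force: [-0.6, 0.6, -0.4]
width: 0.0325
grip_force: 20.0
```

```bash
python3 - <<'E'
from h import *
np.set_printoptions(precision=4,suppress=True)
s=r.read_state(); print(s['time'],s['ee_pos'],s['eef_rot'],s['ft_force'],s['width'])
for c in ('scene','top','wrist'):
    im,m=snap(c,c+'3.png')
    for l in ('wedge_tip','wedge_butt','foot_short','candelabrum','rose'):
        for d in r.spot_point(l,c)[:5]:
            w=world(m,d['at'])
            if d['conf']>.3 and (l[0]!='w' or (.55<w[0]<.65 and w[1]<.25)): print(c,l,round(d['conf'],2),w,np.round(pix(m,w)))
a=cv2.imread('pics/scene3.png')[150:290,180:340]; b=cv2.imread('pics/top3.png')[130:250,200:320]
f=lambda x:cv2.resize(x,(400,int(400*x.shape[0]/x.shape[1])),interpolation=cv2.INTER_CUBIC)[:350]
cv2.imwrite('pics/c3.png',np.hstack([f(a),f(b)]))
E
```

```text
7.05 [0.5963 0.1479 0.0072] [0.6287 0.7777 0.0002 0.    ] [-0.585   0.6433 -0.3543] 0.03246928752787585
scene wedge_tip 0.54 [0.6122 0.0559 0.0024] [254. 247.]
scene foot_short 0.48 [ 0.6223  0.0068 -0.0008] [241. 243.]
scene candelabrum 0.6 [ 0.6466 -0.1069  0.0014] [212. 234.]
scene rose 0.56 [ 0.6349 -0.0377  0.195 ] [228. 198.]
top wedge_tip 0.65 [ 0.615   0.0562 -0.0014] [229. 181.]
top wedge_butt 0.61 [0.5968 0.1702 0.0095] [195. 186.]
top foot_short 0.63 [ 0.6241  0.0097 -0.0023] [242. 179.]
top candelabrum 0.85 [ 0.6522 -0.1052 -0.004 ] [276. 171.]
top rose 0.66 [ 0.6389 -0.0373  0.1947] [257. 164.]
wrist wedge_butt 0.62 [0.5921 0.1681 0.0136] [252. 207.]
wrist foot_short 0.74 [0.5947 0.1636 0.0135] [255. 215.]
```

View pics/c3.png

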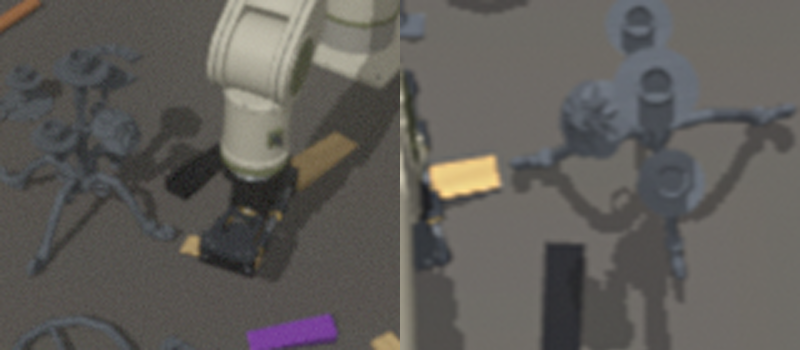

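View pics/wrist3.png

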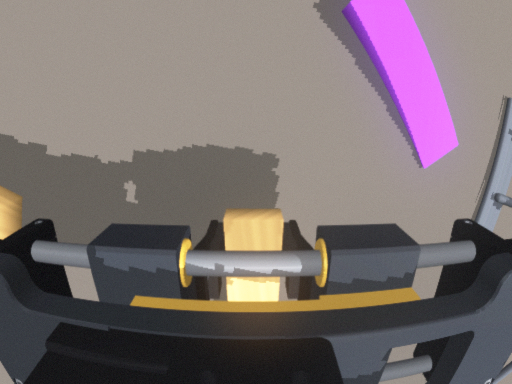

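```bash
python3 - <<'E'
from h import *
np.set_printoptions(precision=4,suppress=True)
m=r.camera_model('top')
d=np.array([-.208,.978,0]);o=np.array([.6505,-.106,0])
for k,z in((150,.024),(121,.007),(100,.012)): print(k,np.array(pix(m,o+d*k/1000+[0,0,z])))
im=cv2.imread('pics/top3.png'); g=cv2.cvtColor(im,cv2.COLOR_BGR2GRAY)
print(g[172:188,226:252])
print('toe end',ray(m,235.1,178.9,.024), 'wedge tip mid',ray(m,229.2,182.5,.002))
E
```

```text
150 [233.1056 179.0824]
121 [241.6265 178.1287]
100 [247.5793 176.6779]
[[107 106 106 107 107 107 107 107 107 108 107 107 107 107 107 107 106 107
  107 107 107 107 104  88  74  68]
 [106 106 106 107 107 107 107 107 107 106 106 107 108 107 108 106 107 108
  107 106 104  98  93  86  73  68]
 [106 106 106 106 107 106 107 107 107 107 107 107 108 108 107 108 109 110
  108 100  95  91  83  78  72  69]
 [104 107 105 106 107 108 107 107 107 107 107 106 106 105 104 106 110 113
  108  96  85  79  73  69  66  68]
 [132 139 126 110 106 106 107 107 107 107 104 101 101 103 100 104 110 113
  106  90  75  68  66  65  71  80]
 [191 194 159 116 105 107 107 106 108 108 104  99 100 107 106 105 109 112
  104  87  69  66  70  79  94 103]
 [206 203 167 118 105 106 102 102 103 101  94  86  84  95  98  94 100 108
  105  88  72  75  92 104 108 110]
 [203 199 167 123 105 105  97  87  82  77  72  67  65  74  77  72  78  88
   86  78  73  79  98 108 109 108]
 [199 196 169 127 107 106 103  90  74  64  64  66  67  67  67  66  69  73
   73  74  75  81  97 108 108 108]
 [199 198 177 135 108 107 107 101  83  73  74  76  76  76  76  75  76  75
   75  77  77  81  95 104 106 108]
 [201 204 199 160 115 106 106  95  81  77  78  78  78  77  77  76  77  79
   78  78  78  77  80  86  96 106]
 [207 209 206 170 119 105 105  92  79  77  78  77  78  82  84  83  79  77
   77  77  79  77  77  76  84  97]
 [211 213 211 181 131 108 105  92  78  77  77  77  81  94 104 103  90  79
   75  75  77  77  77  76  80  94]
 [209 205 201 179 136 111 105  95  82  76  76  76  81  97 107 107  96  85
   84  84  83  80  77  76  78  83]
 [174 144 124 113 106 107 107 105  90  79  76  77  84  98 108 108 106 105
  104 106 102  90  80  78  77  80]
 [106  89  80  81  96 105 108 106  95  85  83  86  96 106 108 109 108 109
  110 110 108  95  82  77  77  78]]
toe end [0.62   0.0339 0.024 ] wedge tip mid [0.6106 0.0552 0.002 ]
```

The wedge tip is on the foot's line, about 15 mm short of the toe. I'll lower it, advance 25 mm to the toe, release it, and go round behind the butt.

Request:
{"method": "arm_command", "body": {"xyz": [[0, 0, -0.002], [0, 0, -0.0035], [0.001, -0.005, -0.0035], [0.002, -0.0105, -0.0035], [0.003, -0.015, -0.0035], [0.004, -0.02, -0.0035], [0.0052, -0.0245, -0.0035], [0.0052, -0.0245, -0.0035], [0.0052, -0.0245, -0.0035]], "rot": [[0, 0, 0], [0, 0, 0], [0, 0, 0], [0, 0, 0], [0, 0, 0], [0, 0, 0], [0, 0, 0], [0, 0, 0], [0, 0, 0]]}}

```text
time: 8.7
ee_pos: [0.6024, 0.1228, 0.0038]
eef_rot: [0.629, 0.777, 0.001, 0.001]
ft_force: [-0.1, -0.4, 5.6]
width: 0.0318
grip_force: 20.0
```

Request:
{"method": "arm_command", "body": {"xyz": [[0, 0, 0], [0, 0, 0], [0, 0, 0], [0, 0, 0], [0, 0, 0.01], [0, 0, 0.03], [0, 0, 0.04], [0, 0, 0.04]], "rot": [[0, 0, 0], [0, 0, 0], [0, 0, 0], [0, 0, 0], [0, 0, 0], [0, 0, 0], [0, 0, 0], [0, 0, 0]], "grip": 0.65}}

```text
time: 9.37
ee_pos: [0.6034, 0.1233, 0.0461]
eef_rot: [0.629, 0.777, 0.002, 0.001]
ft_force: [-0.2, 0.4, 0.4]
width: 0.0563
grip_force: 0.0
```

Request:
{"method": "arm_command", "body": {"xyz": [[-0.003, 0.015, 0], [-0.006, 0.03, 0], [-0.0083, 0.039, 0], [-0.0083, 0.039, 0], [-0.0083, 0.039, 0], [-0.0083, 0.039, 0], [-0.0083, 0.039, -0.02], [-0.0083, 0.039, -0.035], [-0.0083, 0.039, -0.04], [-0.0083, 0.039, -0.04], [-0.0083, 0.039, -0.04]], "rot": [[0, 0, 0], [0, 0, 0], [0, 0, 0], [0, 0, 0], [0, 0, 0], [0, 0, 0], [0, 0, 0], [0, 0, 0], [0, 0, 0], [0, 0, 0], [0, 0, 0]], "grip": 0}}

```text
time: 10.28
ee_pos: [0.5936, 0.1612, 0.0034]
eef_rot: [0.629, 0.777, -0.0, 0.0]
ft_force: [-0.0, -0.1, 0.3]
width: 0.0007
grip_force: 0.0
```

```bash
python3 - <<'E'
from h import *
np.set_printoptions(precision=4,suppress=True)
s=r.read_state(); print(s['time'],s['ee_pos'],s['eef_rot'],s['ft_force'],s['width'])
for c in ('scene','top','wrist'):
    im,m=snap(c,c+'4.png')
    for l in ('wedge_tip','wedge_butt','wedge','foot_short','candelabrum'):
        for d in r.spot_point(l,c)[:5]:
            w=world(m,d['at'])
            if d['conf']>.3 and (l[0]!='w' or (.55<w[0]<.65 and w[1]<.25)): print(c,l,round(d['conf'],2),w,np.round(pix(m,w)))
a=cv2.imread('pics/top4.png')[150:210,185:265]
cv2.imwrite('pics/c4.png',np.hstack([cv2.resize(a,(400,300),interpolation=cv2.INTER_CUBIC),cv2.resize(cv2.imread('pics/wrist4.png')[150:384,100:412],(400,300))]))
E
```

```text
10.2833 [0.5936 0.1612 0.0034] [ 0.6294  0.777  -0.0001  0.0002] [-0.0208 -0.0624  0.3465] 0.0006740658172552315
scene wedge_tip 0.42 [ 0.6181  0.0268 -0.0016] [246. 245.]
scene wedge 0.63 [0.612  0.0859 0.002 ] [261. 251.]
scene foot_short 0.5 [ 0.6258  0.0085 -0.001 ] [241. 244.]
scene candelabrum 0.76 [ 0.6471 -0.104  -0.0026] [213. 235.]
scene candelabrum 0.67 [0.7687 0.2067 0.0027] [264. 297.]
top wedge_tip 0.68 [ 0.6221  0.0314 -0.0017] [236. 179.]
top wedge_butt 0.54 [0.6022 0.1469 0.0087] [202. 185.]
top wedge 0.57 [0.6107 0.0874 0.0016] [220. 182.]
top foot_short 0.72 [ 0.6376 -0.0364  0.1948] [256. 164.]
top foot_short 0.57 [ 0.6241  0.0058 -0.002 ] [244. 179.]
top candelabrum 0.64 [ 0.6743 -0.2148  0.0081] [307. 164.]
top candelabrum 0.55 [ 0.6514 -0.106  -0.001 ] [276. 171.]
```

View pics/c4.png

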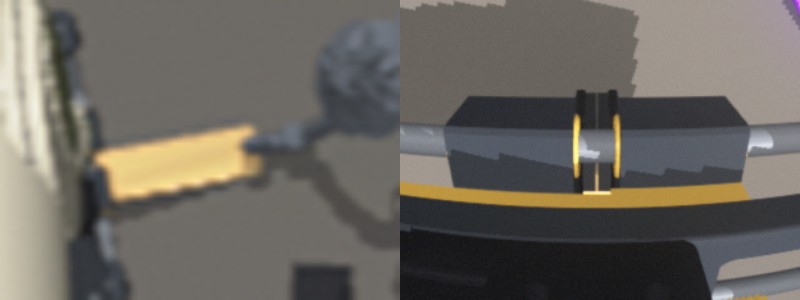

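The crop shows the wedge straight on the foot's line with the toe over the middle of its thin edge. The shut fingers are behind the butt, so I'll push.

Request:
{"method": "arm_command", "body": {"xyz": [[0.0006, -0.003, 0], [0.0012, -0.006, 0], [0.0019, -0.009, 0], [0.0023, -0.011, 0], [0.0027, -0.0127, 0], [0.0031, -0.0147, 0], [0.0035, -0.0166, 0], [0.0039, -0.0186, 0], [0.0044, -0.0205, 0], [0.0048, -0.0225, 0], [0.0052, -0.0245, 0], [0.0052, -0.0245, 0]], "rot": [[0, 0, 0], [0, 0, 0], [0, 0, 0], [0, 0, 0], [0, 0, 0], [0, 0, 0], [0, 0, 0], [0, 0, 0], [0, 0, 0], [0, 0, 0], [0, 0, 0], [0, 0, 0]]}}

```text
time: 12.18
ee_pos: [0.5985, 0.1374, 0.0031]
eef_rot: [0.629, 0.777, 0.0, -0.0]
ft_force: [-0.9, 2.9, -0.0]
width: 0.0007
grip_force: 1.7
```

Request:
{"method": "arm_command", "body": {"xyz": [[0.0002, -0.001, 0], [0.0004, -0.002, 0], [0.0006, -0.003, 0], [0.0008, -0.0039, 0], [0.001, -0.0049, 0], [0.001, -0.0049, 0]], "rot": [[0, 0, 0], [0, 0, 0], [0, 0, 0], [0, 0, 0], [0, 0, 0], [0, 0, 0]]}}

```text
time: 12.68
ee_pos: [0.5996, 0.1321, 0.0031]
eef_rot: [0.629, 0.777, -0.0, 0.0]
ft_force: [-1.5, 2.5, -0.3]
width: 0.0007
grip_force: 1.4
```

Request:
{"method": "arm_command", "body": {"xyz": [[0.0002, -0.001, 0], [0.0004, -0.002, 0], [0.0006, -0.003, 0], [0.0008, -0.0039, 0], [0.001, -0.0049, 0], [0.0012, -0.0059, 0]], "rot": [[0, 0, 0], [0, 0, 0], [0, 0, 0], [0, 0, 0], [0, 0, 0], [0, 0, 0]]}}

```text
time: 13.18
ee_pos: [0.6007, 0.1265, 0.0031]
eef_rot: [0.629, 0.777, 0.0, 0.0]
ft_force: [-0.9, 3.8, 0.2]
width: 0.0006
grip_force: 1.8
```

Request:
{"method": "arm_command", "body": {"xyz": [[0.0002, -0.001, 0], [0.0004, -0.002, 0], [0.0006, -0.003, 0], [0.0008, -0.0039, 0]], "rot": [[0, 0, 0], [0, 0, 0], [0, 0, 0], [0, 0, 0]]}}

```text
time: 13.52
ee_pos: [0.6015, 0.1225, 0.0031]
eef_rot: [0.629, 0.777, 0.0, 0.0]
ft_force: [-0.9, 3.8, -0.1]
width: 0.0003
grip_force: 1.7
```

Request:
{"method": "arm_command", "body": {"xyz": [[0.0002, -0.001, 0], [0.0004, -0.002, 0], [0.0006, -0.003, 0]], "rot": [[0, 0, 0], [0, 0, 0], [0, 0, 0]]}}

```text
time: 13.77
ee_pos: [0.6021, 0.1196, 0.0031]
eef_rot: [0.629, 0.777, 0.0, 0.0]
ft_force: [-0.5, 3.0, 0.2]
width: 0.0005
grip_force: 1.7
```

Request:
{"method": "arm_command", "body": {"xyz": [[0.0002, -0.001, 0], [0.0004, -0.002, 0]], "rot": [[0, 0, 0], [0, 0, 0]]}}

```text
time: 13.93
ee_pos: [0.6025, 0.1176, 0.0031]
eef_rot: [0.629, 0.777, 0.0, 0.0]
ft_force: [-1.1, 3.8, 0.2]
width: 0.0002
grip_force: 1.6
```

Request:
{"method": "arm_command", "body": {"xyz": [[0.0002, -0.001, 0], [0.0004, -0.002, 0]], "rot": [[0, 0, 0], [0, 0, 0]]}}

```text
time: 14.1
ee_pos: [0.6029, 0.1156, 0.0031]
eef_rot: [0.629, 0.777, 0.0, 0.0]
ft_force: [-0.8, 2.2, 0.8]
width: 0.0005
grip_force: 1.6
```

Request:
{"method": "arm_command", "body": {"xyz": [[0.0002, -0.001, 0], [0.0003, -0.0015, 0]], "rot": [[0, 0, 0], [0, 0, 0]]}}

```text
time: 14.27
ee_pos: [0.6032, 0.1139, 0.003]
eef_rot: [0.629, 0.777, -0.0, 0.0]
ft_force: [-1.0, 2.8, 0.2]
width: 0.0003
grip_force: 1.6
```

Request:
{"method": "arm_command", "body": {"xyz": [[0.0001, -0.0007, 0], [0.0003, -0.0015, 0]], "rot": [[0, 0, 0], [0, 0, 0]]}}

```text
time: 14.43
ee_pos: [0.6035, 0.1127, 0.0031]
eef_rot: [0.629, 0.777, 0.0, 0.0]
ft_force: [-1.6, 2.8, 0.1]
width: 0.0006
grip_force: 1.5
```

Request:
{"method": "arm_command", "body": {"xyz": [[0.0001, -0.0007, 0], [0.0003, -0.0015, 0]], "rot": [[0, 0, 0], [0, 0, 0]]}}

```text
time: 14.6
ee_pos: [0.6038, 0.1111, 0.0031]
eef_rot: [0.629, 0.777, 0.0, 0.0]
ft_force: [0.0, 2.1, 0.2]
width: 0.0004
grip_force: 1.5
```

Request:
{"method": "arm_command", "body": {"xyz": [[0.0001, -0.0007, 0], [0.0003, -0.0015, 0]], "rot": [[0, 0, 0], [0, 0, 0]]}}

```text
time: 14.77
ee_pos: [0.6041, 0.1096, 0.0031]
eef_rot: [0.629, 0.777, 0.0, 0.0]
ft_force: [-0.2, 3.7, 1.6]
width: 0.0006
grip_force: 1.5
```

```bash
python3 - <<'E'
from h import *
np.set_printoptions(precision=4,suppress=True)
for c in ('scene','top'):
    im,m=snap(c,c+'5.png')
    for l in ('wedge_tip','wedge_butt','rose','foot_short','candelabrum'):
        for d in r.spot_point(l,c)[:3]:
            w=world(m,d['at'])
            if d['conf']>.3 and (.55<w[0]<.68 and w[1]<.25): print(c,l,round(d['conf'],2),w)
a=[cv2.resize(cv2.imread(f'pics/scene{i}.png')[150:260,160:280],(400,367),interpolation=cv2.INTER_CUBIC) for i in (4,5)]
cv2.imwrite('pics/c5.png',np.hstack(a))
E
```

```text
scene rose 0.76 [ 0.6341 -0.045   0.1997]
scene foot_short 0.49 [ 0.6207  0.0446 -0.0002]
scene foot_short 0.46 [0.6246 0.0086 0.0053]
scene foot_short 0.39 [ 0.6492 -0.1064  0.0009]
scene candelabrum 0.56 [ 0.6489 -0.1051 -0.0009]
top wedge_tip 0.5 [ 0.6325 -0.0102 -0.003 ]
top wedge_butt 0.67 [0.6099 0.108  0.0055]
top rose 0.62 [0.6196 0.0495 0.0006]
top foot_short 0.57 [0.6279 0.0068 0.0044]
top candelabrum 0.65 [ 0.6499 -0.1053 -0.0041]
top candelabrum 0.36 [0.6143 0.1072 0.0079]
```

View pics/c5.png

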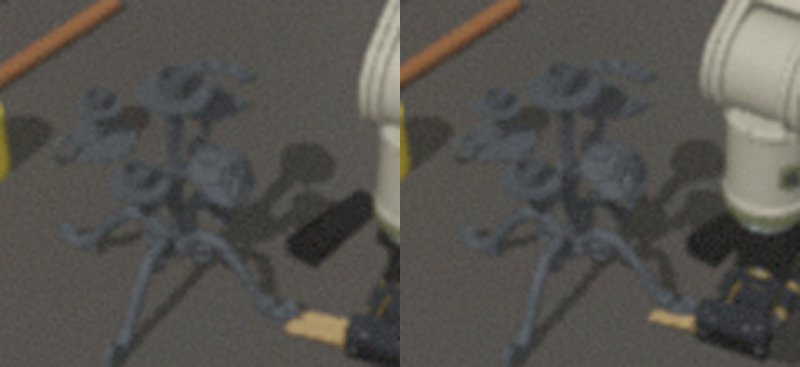

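The wedge is under the foot, which is now about 5 mm up, and the candelabrum hasn't slid. I'll continue in small steps.

Request:
{"method": "arm_command", "body": {"xyz": [[0.0001, -0.0006, 0], [0.0002, -0.0012, 0]], "rot": [[0, 0, 0], [0, 0, 0]]}}

```text
time: 15.53
ee_pos: [0.6042, 0.109, 0.0031]
eef_rot: [0.629, 0.777, 0.0, -0.0]
ft_force: [-0.6, 2.6, 0.8]
width: 0.0005
grip_force: 1.4
```

Request:
{"method": "arm_command", "body": {"xyz": [[0.0001, -0.0006, 0], [0.0003, -0.0012, 0]], "rot": [[0, 0, 0], [0, 0, 0]]}}

```text
time: 15.7
ee_pos: [0.6045, 0.1076, 0.0031]
eef_rot: [0.629, 0.777, 0.0, -0.0]
ft_force: [-0.8, 2.8, 0.5]
width: 0.0003
grip_force: 1.3
```

Request:
{"method": "arm_command", "body": {"xyz": [[0.0001, -0.0006, 0], [0.0002, -0.0012, 0]], "rot": [[0, 0, 0], [0, 0, 0]]}}

```text
time: 15.87
ee_pos: [0.6047, 0.1061, 0.003]
eef_rot: [0.629, 0.777, 0.0, -0.0]
ft_force: [-0.8, 3.2, 0.4]
width: 0.0004
grip_force: 1.2
```

Request:
{"method": "arm_command", "body": {"xyz": [[0.0001, -0.0006, 0], [0.0003, -0.0012, 0]], "rot": [[0, 0, 0], [0, 0, 0]]}}

```text
time: 16.03
ee_pos: [0.6051, 0.1048, 0.0031]
eef_rot: [0.629, 0.777, 0.0, 0.0]
ft_force: [-1.0, 2.3, 0.7]
width: 0.0002
grip_force: 1.2
```

Request:
{"method": "arm_command", "body": {"xyz": [[0.0001, -0.0006, 0], [0.0002, -0.0012, 0]], "rot": [[0, 0, 0], [0, 0, 0]]}}

```text
time: 16.2
ee_pos: [0.6053, 0.1036, 0.0031]
eef_rot: [0.629, 0.777, 0.0, 0.0]
ft_force: [0.1, 2.6, -0.5]
width: 0.0006
grip_force: 1.2
```

Request:
{"method": "arm_command", "body": {"xyz": [[0.0001, -0.0006, 0], [0.0003, -0.0012, 0]], "rot": [[0, 0, 0], [0, 0, 0]]}}

```text
time: 16.37
ee_pos: [0.6056, 0.1024, 0.0031]
eef_rot: [0.629, 0.777, -0.0, 0.0]
ft_force: [0.3, 1.8, -0.1]
width: 0.0005
grip_force: 1.1
```

Request:
{"method": "arm_command", "body": {"xyz": [[0.0001, -0.0006, 0], [0.0002, -0.0012, 0]], "rot": [[0, 0, 0], [0, 0, 0]]}}

```text
time: 16.53
ee_pos: [0.6058, 0.1015, 0.0031]
eef_rot: [0.629, 0.777, 0.0, -0.0]
ft_force: [-1.2, 4.1, 0.2]
width: 0.0005
grip_force: 1.7
```

Request:
{"method": "arm_command", "body": {"xyz": [[0.0001, -0.0006, 0], [0.0003, -0.0012, 0]], "rot": [[0, 0, 0], [0, 0, 0]]}}

```text
time: 16.7
ee_pos: [0.606, 0.1007, 0.0031]
eef_rot: [0.629, 0.777, 0.0, -0.0]
ft_force: [-0.8, 4.7, 0.5]
width: 0.0004
grip_force: 2.4
```

Request:
{"method": "arm_command", "body": {"xyz": [[0.0001, -0.0006, 0], [0.0002, -0.0012, 0]], "rot": [[0, 0, 0], [0, 0, 0]]}}

```text
time: 16.87
ee_pos: [0.6061, 0.0997, 0.0031]
eef_rot: [0.629, 0.778, 0.0, -0.0]
ft_force: [-1.9, 5.6, -0.5]
width: 0.0007
grip_force: 3.2
```

The push is stiffening, so I'll take finer steps towards 8–10 N.

Request:
{"method": "arm_command", "body": {"xyz": [[0.0001, -0.0004, 0], [0.0001, -0.0004, 0]], "rot": [[0, 0, 0], [0, 0, 0]]}}

```text
time: 17.03
ee_pos: [0.6062, 0.0995, 0.003]
eef_rot: [0.629, 0.778, 0.0, -0.0]
ft_force: [-1.0, 6.1, 0.3]
width: 0.0007
grip_force: 3.0
```

Request:
{"method": "arm_command", "body": {"xyz": [[0.0001, -0.0005, 0], [0.0001, -0.0005, 0]], "rot": [[0, 0, 0], [0, 0, 0]]}}

```text
time: 17.2
ee_pos: [0.6063, 0.0992, 0.0031]
eef_rot: [0.629, 0.778, 0.0, -0.0]
ft_force: [-1.5, 5.9, 0.5]
width: 0.0003
grip_force: 3.3
```

Request:
{"method": "arm_command", "body": {"xyz": [[0.0001, -0.0006, 0], [0.0001, -0.0006, 0]], "rot": [[0, 0, 0], [0, 0, 0]]}}

```text
time: 17.37
ee_pos: [0.6064, 0.0988, 0.0031]
eef_rot: [0.629, 0.778, 0.001, -0.001]
ft_force: [-2.8, 7.1, 0.1]
width: 0.0006
grip_force: 3.6
```

Request:
{"method": "arm_command", "body": {"xyz": [[0.0001, -0.0006, 0], [0.0001, -0.0006, 0]], "rot": [[0, 0, 0], [0, 0, 0]]}}

```text
time: 17.53
ee_pos: [0.6064, 0.0985, 0.0031]
eef_rot: [0.629, 0.778, 0.001, -0.001]
ft_force: [-1.7, 8.0, 1.1]
width: 0.0005
grip_force: 3.9
```

Request:
{"method": "arm_command", "body": {"xyz": [[0.0001, -0.0005, 0], [0.0001, -0.0005, 0]], "rot": [[0, 0, 0], [0, 0, 0]]}}

```text
time: 17.7
ee_pos: [0.6065, 0.0982, 0.0031]
eef_rot: [0.629, 0.778, 0.001, -0.001]
ft_force: [-0.6, 7.9, 2.5]
width: 0.0004
grip_force: 4.2
```

Request:
{"method": "arm_command", "body": {"xyz": [[0, 0, 0], [0, 0, 0]], "rot": [[0, 0, 0], [0, 0, 0]]}}

```text
time: 17.87
ee_pos: [0.6065, 0.0982, 0.0031]
eef_rot: [0.629, 0.778, 0.001, -0.001]
ft_force: [-1.6, 7.7, 1.0]
width: 0.0004
grip_force: 4.2
```

Request:
{"method": "arm_command", "body": {"xyz": [[0.0001, -0.0005, 0], [0.0001, -0.0005, 0], [0.0001, -0.0005, 0]], "rot": [[0, 0, 0], [0, 0, 0], [0, 0, 0]]}}

```text
time: 18.12
ee_pos: [0.6065, 0.0979, 0.0031]
eef_rot: [0.629, 0.778, 0.001, -0.001]
ft_force: [-2.0, 8.7, 0.6]
width: 0.0003
grip_force: 4.4
```

Request:
{"method": "arm_command", "body": {"xyz": [[0, 0.001, 0], [-0.0005, 0.003, 0], [-0.002, 0.008, 0], [-0.004, 0.02, 0], [-0.008, 0.04, 0], [-0.012, 0.06, 0.02], [-0.015, 0.075, 0.06], [-0.017, 0.08, 0.1], [-0.017, 0.08, 0.12], [-0.017, 0.08, 0.12]], "rot": [[0, 0, 0], [0, 0, 0], [0, 0, 0], [0, 0, 0], [0, 0, 0], [0, 0, 0], [0, 0, 0], [0, 0, 0], [0, 0, 0], [0, 0, 0]]}}

```text
time: 18.95
ee_pos: [0.5924, 0.1779, 0.1288]
eef_rot: [0.629, 0.778, 0.004, 0.002]
ft_force: [1.3, 0.7, 0.3]
width: 0.0005
grip_force: 0.0
```

```bash
python3 - <<'E'
from h import *
np.set_printoptions(precision=4,suppress=True)
for c in ('scene','top'):
    im,m=snap(c,c+'6.png')
    for l in ('wedge_tip','wedge_butt','rose','foot_short','foot_far','candelabrum'):
        for d in r.spot_point(l,c)[:3]:
            w=world(m,d['at'])
            if d['conf']>.3 and (.55<w[0]<.7 and w[1]<.25): print(c,l,round(d['conf'],2),w)
a=cv2.imread('pics/scene6.png')[150:260,160:280];b=cv2.imread('pics/top6.png')[120:230,185:305]
cv2.imwrite('pics/c6.png',np.hstack([cv2.resize(x,(400,367),interpolation=cv2.INTER_CUBIC) for x in (a,b)]))
E
```

```text
scene wedge_tip 0.72 [ 0.6296 -0.025  -0.0029]
scene wedge_butt 0.58 [0.61   0.0891 0.0064]
scene rose 0.56 [ 0.6376 -0.0505  0.1979]
scene foot_short 0.64 [0.6264 0.0062 0.004 ]
scene foot_far 0.62 [ 0.6751 -0.2225  0.0009]
scene candelabrum 0.67 [ 0.648  -0.1052 -0.0009]
top wedge_tip 0.62 [ 0.6339 -0.0207 -0.0022]
top wedge_butt 0.68 [0.6161 0.0946 0.0068]
top rose 0.6 [ 0.6398 -0.0491  0.1971]
top foot_short 0.58 [0.6242 0.0067 0.0058]
top foot_far 0.51 [ 0.6772 -0.2132  0.0012]
top candelabrum 0.73 [ 0.6491 -0.1075 -0.0016]
```

View pics/c6.png

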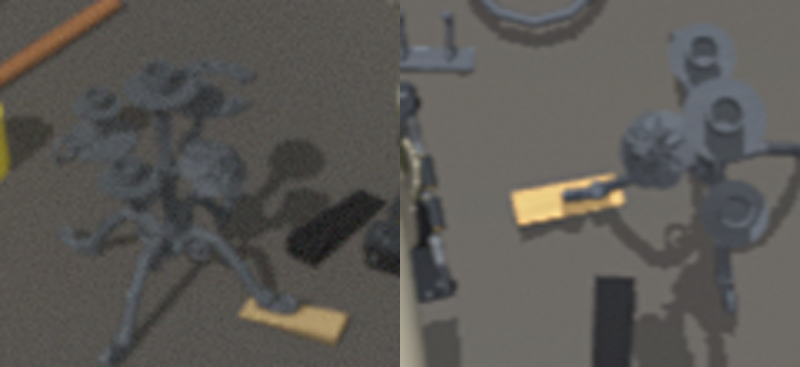

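The wedge sits straight under the short foot. The far foot's reading has come down from about 6 mm to about 1 mm. The last push was about 9 N and the gripper is clear, so I'll hand it in.

```bash
python3 -c "
from bench import r
print(r.close_job())"
```

```text
the job is handed in; nothing more can be done
None
```

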